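# Gauge two hinge leaves and hold the good one in the jamb hinge

## Task

One of the two loose hinge leaves (a wooden stile block with one steel knuckle) has a bore that is too tight. Find the one whose knuckle slides all the way down onto the shoulder of the upright gauge pin, then lift it off and bring its knuckle into the gap between the two fixed knuckles on the jamb block, upright, so that the holes line up and a hinge pin as thick as the gauge pin could be dropped straight through all three. Finish while still holding it there in the gripper, in mid-air and not resting on or pressing against the jamb; leave the tight leaf standing upright on the table, and leave the jars, bottles and tins where they are.

Things in the scene. Friction and masses are not known exactly. Their poses are not given: they have to be found in the camera images.
- leaf_a: loose hinge leaf on a light orange-brown wood block 60 (own x) x 40 (y) x 80 tall (z), 0.3 to 0.46 kg; origin: centre of the block's underside. Steel plate on its +x end carries one knuckle 24 across, 26 tall (own z 37 to 63), vertical bore 14 mm, axis at own x +60, y 0. Grip the block from above across its 40 mm. The two leaves look alike; one of them has its bore narrowed to 6.4 mm inside
- leaf_b: loose hinge leaf on a light orange-brown wood block 60 (own x) x 40 (y) x 80 tall (z), 0.3 to 0.46 kg; origin: centre of the block's underside. Steel plate on its +x end carries one knuckle 24 across, 26 tall (own z 37 to 63), vertical bore 14 mm, axis at own x +60, y 0. Grip the block from above across its 40 mm. The two leaves look alike; one of them has its bore narrowed to 6.4 mm inside
- leaf_a_bore (a point): centre of leaf_a's knuckle bore, on the bore axis half way up the knuckle (leaf's own x = 60, y = 0, z = 50 mm); same axes as leaf_a
- leaf_b_bore (a point): centre of leaf_b's knuckle bore, on the bore axis half way up the knuckle (leaf's own x = 60, y = 0, z = 50 mm); same axes as leaf_b
- gauge: fixed gauge: blue foot 46 mm across, 10 high; blue column 22 mm across up to a flat shoulder at z 45; on it an upright steel pin 10 mm thick, z 45 to 90, its top 8 mm tapered to 4.4. Origin on the pin axis at table height. A knuckle that fits goes down to the shoulder (its block then 8 mm above the table); a tight one stops near the tip, its underside above z 75
- gauge_seat (a point): centre of the gauge's shoulder, on the pin axis, 45 mm above the table; a fully seated knuckle's bore centre lies 13 mm above this point
- jamb: fixed jamb block: dark wood post 36 x 60 x 135 tall on a base plate (own x +15 to +77, 66 wide, 8 thick); on its front a steel leaf (face at own x +26) with two knuckles 24 across, vertical 14 mm bores on one axis, z 36 to 62 and 98 to 124. Origin on that axis at table height; own -x points away from the post, to the open side from which the loose knuckle enters; z up
- jamb_gap (a point): point on the jamb's hinge axis in the middle of the gap between its two knuckles, 80 mm above the table; the gap is 36 mm high (z = 62 to 98); the loose leaf's bore centre belongs here, its block then about 30 mm above the table
- yellow_jar: yellow jar with a black lid, 68 mm across, 106 tall, bystander; origin at the centre of its underside
- glue_bottle: small squeeze bottle with a green nozzle, 44 mm across, 121 tall, bystander; origin at the centre of its underside
- big_bottle: large squeeze bottle with a green nozzle, 70 mm across, 172 tall, bystander; origin at the centre of its underside
- ink_tin: ink tin, 70 mm across, 70 tall, bystander; origin at the centre of its underside
There are look-alikes about, which are no part of the job. Leave any turquoise look-alike of the leaf_a alone.

How it is judged:
By the outcome, as a careful person would: the job done as asked, in the order asked, and still so for the second after the job is handed in, while the arm keeps its last pose, push and grip.
It also fails if it takes over 72 s, if anything falls off the work surface, if the arm or the gripper's body presses on something with over 40 N, if the wrist force passes 120 N, or if a joint passes its speed limit or range.

## Robot

A 6-joint arm with a two-finger parallel gripper is mounted at the origin on the work surface; the furniture and walls round the work are solid. World frame = base frame: x ahead of the robot, y to its left, z up, the work surface at z = 0. Lengths are in mm, angles in rad, forces in N, time in s.
With the tool pointing down it reaches from about 350 to 775 mm from the base axis. Payload 7.3 kg.
Tool frame: the origin (TCP) lies between the finger pads; the fingertips stand 25 mm ahead of it and the grasp point (between the pads) lies 6 mm ahead of it; z points along the fingers, y is the line along which they close (so a half turn about z gives the same grasp; the last joint's range is limited). The gripper opens to 92 mm and grips with 3 to 60 N. Pads are 19 mm wide; open, the fingers measure 130 mm over their backs; the gripper's body (75 mm by 190 mm) begins 47 mm behind the grasp point.
Start: joints at [1.017, 0.342, 1.524, -0, 1.275, -0.146], TCP at [208.197, 481.972, 251.741] pointing down, gripper open.
Joint ranges: [-2.53, 2.53], [-0.77, 2.02], [0.04, 2.7], [-1, 4.14], [0.28, 2.66], [-3.11, 3.11]. Speed limits (rad/s): [2.57, 2.57, 3.14, 3.14, 3.14, 3.14].

## Interface

Orientations are given as [roll, pitch, yaw] about the fixed x, y, z axes, in that order (R = Rz(yaw) Ry(pitch) Rx(roll)).
In Python, from plant import bot gives the robot as it stands.
- The arm moves only by the tool play_rows, never from a script. Its argument "commands" is a list of rows, each an object of numbers: "x", "y", "z": the shift along the tool's x, y, z in m; "twist": the turn about the tool's z in degrees. In form: [{"x": .., "y": .., "z": .., "twist": ..}, ...]. A call has exactly 8 rows; each row is the pose to reach, as a shift and turn from the pose commanded when the call began, along the tool's axes at that moment; what a row does not reach only later rows make up. A row lasts 1/10 s, in which the tool goes at most 50 mm and 8.59 degrees, less where a joint would pass 70% of its speed; a pose out of reach is approached as far as the arm can. A call with a gripper value outside its range is refused whole. "jaw" is the closure, from 0 (fully open) to 1 (shut), set as the call begins (left out, the last holds). The fingers move at their own pace and stop on an object; the grip force is fixed at half the most. Time passes only in rows, so rows that repeat a pose let the fingers close, or fill a call up. It gives the time, the measured TCP pose, the force, the opening and the grip force at its end, in the units of the state.
- bot.get_obs(): the state, without advancing time (a new reading comes with each control period).
- bot.capture(name): name is "scene" or "side" or "wrist"; returns a dict with "pixels" (384x512x3 uint8, red, green, blue), "fx", "fy", "cx", "cy" (pixels), "eye" and "rotation" of the camera in the world. Camera axes: x right, y down, z forward; pixel columns grow to the right and rows downward; lengths in mm; the calibration is good to about 2 mm. A picture is of the moment at which its call begins. There is no depth.
- bot.close_job(): hands the job in; it is judged then, once.
The state is a dict: "time": time; "joint_positions": joint angles; "dq": joint speeds; "tau": joint torques, N m; "tool_pos": TCP position; "tcp_rot": TCP orientation; "contact_force": force on the tool from outside, world axes, zero at the start; "moment": the same for the moment, N m; "grip_width": finger opening in mm; "finger_force": force on a finger pad.
Only numpy, scipy, OpenCV 4.12 (cv2) and the standard library are available. Lean on these libraries where they do the work, as an engineer would, in place of code of your own. Each camera call takes 0.05 s, during which the arm holds its last target. There are 200 camera calls.

## Working session

There is one attempt and no reset: what is moved stays moved. The work goes in short steps, Python scripts to look and compute and a tool call to move; the robot and the scene stay as the last step left them, time stands still between calls to the robot, and variables do not carry over. Pictures are saved under pics/ and viewed, at most 10 in all, crops included, and the job is handed in when it is done.

Besides the shell and the picture viewer there is one more tool, called after "Request:" by a JSON object that holds its "api" and its "payload". play_rows: Moves the arm, as the interface text tells. Its arguments: {"type":"object","properties":{"commands":{"type":"array"},"jaw":{"type":"number"}},"required":["commands"]}

```bash
mkdir -p pics; cat > h.py <<'E'
import numpy as np, cv2
from plant import bot
def cap(n,f=None):
    c=bot.capture(n)
    if f: cv2.imwrite('pics/'+f,c['pixels'][:,:,::-1])
    return c
def ray(c,u,v):
    d=np.array([(u-c['cx'])/c['fx'],(v-c['cy'])/c['fy'],1.]); return np.array(c['eye'],float),np.array(c['rotation'])@d
def onz(c,u,v,z):
    e,d=ray(c,u,v); return e+d*(z-e[2])/d[2]
def proj(c,p):
    q=np.array(c['rotation']).T@(np.array(p,float)-np.array(c['eye'])); return np.array([c['fx']*q[0]/q[2]+c['cx'],c['fy']*q[1]/q[2]+c['cy']])
E
python3 - <<'E'
from h import *
ims=[]
for n in('scene','side'):
    c=cap(n,n+'0.png'); print(n,c['eye'],np.round(c['rotation'],3).tolist(),c['fx'],c['cx'],c['cy'])
o=bot.get_obs(); print(o['time'],o['tool_pos'],o['tcp_rot'],o['grip_width'],o['contact_force'])
E
```

```text
scene [-560.92918073  643.60780026 1327.68810469] [-2.391, -0.012, -2.176] 478.82996615016117 258.0150551802192 187.58574024529085
side [  607.53976812 -1085.33200108  1187.17144039] [-2.355, -0.002, 0.199] 463.39679797349226 252.13463034317527 191.46006404429284
0.1 [208.01638362 481.67137453 251.12793026] [-3.14022163e+00 -1.62548959e-04  2.73382199e+00] 91.624710535609 [-0.07147426  0.01470992  0.00866474]
```

View pics/scene0.png

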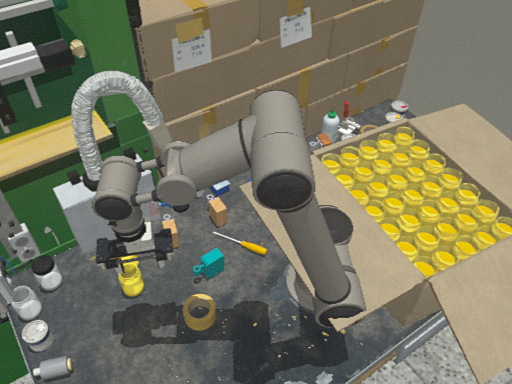

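View pics/side0.png

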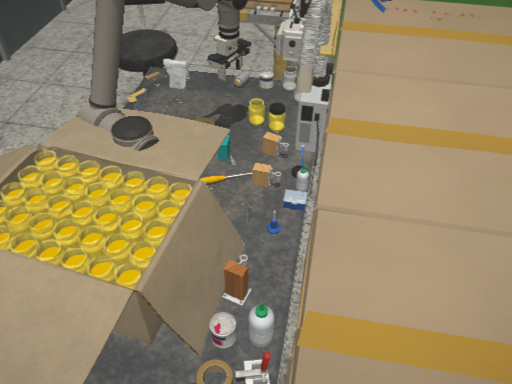

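Scene view: leaves at about (217,211) and (171,233), with the turquoise look-alike at (210,262). Side view: leaves at (271,145) and (262,175), gauge pin (274,222), jamb (236,280), turquoise (224,148). The two orange-brown blocks with grey knuckles fit the leaf description; I'll confirm that in an enlarged crop.

```bash
cat >> h.py <<'E'
from scipy.spatial.transform import Rotation as Ro
_bc=bot.capture
def cap(n,f=None):
    c=dict(_bc(n)); 
    r=np.array(c['rotation'],float)
    if r.size==3: r=Ro.from_euler('xyz',r).as_matrix()
    c['rotation']=r
    if f: cv2.imwrite('pics/'+f,c['pixels'][:,:,::-1])
    return c
E
python3 - <<'E'
from h import *
c=cap('side'); im=c['pixels'][:,:,::-1]
a=cv2.resize(im[120:220,205:315],None,fx=5,fy=5,interpolation=cv2.INTER_CUBIC)
b=cv2.resize(im[200:310,205:315],None,fx=5,fy=5,interpolation=cv2.INTER_CUBIC)
t=np.hstack([a[:500],b[:500]]); t=cv2.resize(t,(800,364)); print(t.shape); cv2.imwrite('pics/crop1.png',t)
for n,u,v,z in [('gauge foot',274,228,5),('gauge top',274,210,90),('leafA',271,141,80),('leafB',262,169,80),('jamb top',236,266,135),('turq',224,148,40),('yj',277,108,106),('glue',303,170,121)]: print(n,np.round(onz(c,u,v,z)))
hs=cv2.cvtColor(im,cv2.COLOR_BGR2HSV); print(hs[145,270],hs[178,260],hs[280,236],hs[228,274])
E
```

```text
(364, 800, 3)
gauge foot [482. -79.   5.]
gauge top [478. -76.  90.]
leafA [407. 283.  80.]
leafB [402. 121.  80.]
jamb top [ 415. -346.  135.]
turq [229. 254.  40.]
yj [400. 464. 106.]
glue [548.  99. 121.]
[ 16 120 132] [ 16 122 140] [ 13 147 106] [109 160 115]
```

View pics/crop1.png

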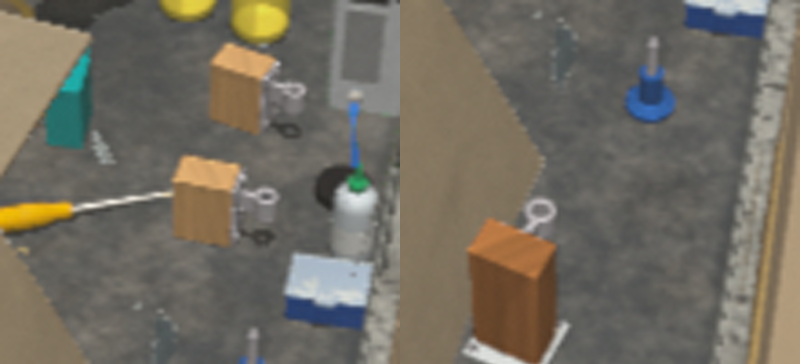

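The crop confirms it: the two orange-brown leaves carry grey knuckle rings at crop (290,90) and (265,195), and the turquoise one at (70,105) is to be left alone. The gauge is at (652,80). The jamb's knuckle is at (540,213), on its far side.

```bash
python3 - <<'E'
from h import *
c=cap('side')
P={}
for n,u,v,z in [('A',271.8,137.1,80),('Ak',284.8,144.8,63),('B',262.2,167.3,80),('Bk',277.9,173.6,63),('J',235.8,267,135),('Jk',243.5,258.6,124)]:
    P[n]=onz(c,u,v,z); print(n,np.round(P[n],1))
for a,b in(('A','Ak'),('B','Bk'),('Jk','J')):
    d=(P[b]-P[a])[:2]; print(a,np.hypot(*d),np.degrees(np.arctan2(d[1],d[0])))
# carton near edge, top guess
for z in(0,100,150,200): print(z,np.round(onz(c,243,245,z)),np.round(onz(c,228,125,z)))
w=cap('wrist','w0.png'); T=bot.get_obs(); R=Ro.from_euler('xyz',T['tcp_rot']).as_matrix()
print('wrist in tool',R.T@(np.array(w['eye'])-T['tool_pos']),np.round(R.T@w['rotation'],3).tolist(),w['fx'],w['cx'],w['cy'])
E
```

```text
A [406.  307.2  80. ]
Ak [459.5 291.9  63. ]
B [401.5 129.7  80. ]
Bk [459.5 126.5  63. ]
J [ 415.5 -349.9  135. ]
Jk [ 428.4 -309.6  124. ]
A 55.643920912464246 -15.86668769828677
B 58.03661500347038 -3.1406320869976296
Jk 42.345740220771674 -107.80326255817725
0 [ 394. -166.    0.] [196. 452.   0.]
100 [ 412. -243.  100.] [230. 322. 100.]
150 [ 421. -282.  150.] [248. 257. 150.]
200 [ 430. -321.  200.] [265. 193. 200.]
wrist in tool [  84.59982179    1.30069795 -133.61427172] [[0.0, -0.951, -0.31], [1.0, 0.001, -0.001], [0.001, -0.31, 0.951]] 288.50011127678243 257.74328531719186 192.11063584320908
```

```bash
cat >> h.py <<'E'
def go(x,y,z,yaw=None):
    "tool-axis shift (m) and twist (deg) from measured pose to a tool-down pose"
    o=bot.get_obs(); R=Ro.from_euler('xyz',o['tcp_rot']).as_matrix(); d=R.T@(np.array([x,y,z])-o['tool_pos'])/1000
    y0=np.degrees(o['tcp_rot'][2]); tw=0 if yaw is None else (y0-yaw+180)%360-180
    print('shift',np.round(d,4),'twist',round(tw,1),'| at',np.round(o['tool_pos'],1),'yaw',round(y0,1),'t',round(o['time'],2),'F',np.round(o['contact_force'],1))
def tri(c1,p1,c2,p2):
    e1,d1=ray(c1,*p1); e2,d2=ray(c2,*p2); d1/=np.linalg.norm(d1); d2/=np.linalg.norm(d2)
    s=np.linalg.lstsq(np.c_[d1,-d2],e2-e1,rcond=None)[0]; a,b=e1+s[0]*d1,e2+s[1]*d2; return (a+b)/2,np.linalg.norm(a-b)
E
python3 - <<'E'
from h import *
s=cap('scene');d=cap('side')
for n,a,b in[('tip',(244,187),(243,245)),('tip2',(330,320),(228,125)),('tip3',(244,187),(228,125))]: print(n,tri(s,a,d,b))
go(395,130,230,-3)
E
```

```text
tip (array([437.94923771, -79.48212151, -37.37774533]), np.float64(142.311307062852))
tip2 (array([ 47.90136301, 175.18659105, 121.43045908]), np.float64(436.0219437450775))
tip3 (array([281.99725838, 104.72748834, 262.48193335]), np.float64(14.653680262349491))
shift [-0.3111 -0.2489  0.0216] twist 159.6 | at [208.1 481.9 251.6] yaw 156.6 t 0.35 F [ 0.1  0.4 -0.6]
```

Request:
{"api": "play_rows", "payload": {"commands": [{"x": -0.04, "y": -0.03, "z": 0.0, "twist": 8.5}, {"x": -0.08, "y": -0.06, "z": 0.0, "twist": 17}, {"x": -0.12, "y": -0.09, "z": 0.0, "twist": 25.5}, {"x": -0.16, "y": -0.121, "z": 0.005, "twist": 34}, {"x": -0.2, "y": -0.152, "z": 0.01, "twist": 42.5}, {"x": -0.239, "y": -0.183, "z": 0.015, "twist": 51}, {"x": -0.278, "y": -0.215, "z": 0.02, "twist": 59.5}, {"x": -0.316, "y": -0.246, "z": 0.02, "twist": 68}]}}

```text
time: 1.15
tool_pos: [400.3, 130.2, 231.4]
tcp_rot: [-3.141, -0.0, 1.541]
contact_force: [1.3, 0.8, 0.1]
grip_width: 91.3
finger_force: 0.0
```

Request:
{"api": "play_rows", "payload": {"commands": [{"x": 0, "y": 0, "z": 0, "twist": 8.5}, {"x": 0, "y": 0, "z": 0, "twist": 17}, {"x": 0, "y": 0, "z": 0, "twist": 25.5}, {"x": 0, "y": 0, "z": 0, "twist": 34}, {"x": 0, "y": 0, "z": 0, "twist": 42.5}, {"x": 0, "y": 0, "z": 0, "twist": 51}, {"x": 0, "y": 0, "z": 0, "twist": 59.5}, {"x": 0, "y": 0, "z": 0, "twist": 68}]}}

```text
time: 1.95
tool_pos: [400.0, 132.1, 231.8]
tcp_rot: [-3.142, -0.0, 0.354]
contact_force: [-0.1, 0.8, -0.3]
grip_width: 91.9
finger_force: 0.0
```

```bash
python3 - <<'E'
from h import *
go(395,130,230,-3)
E
```

```text
shift [-0.0054  0.0003  0.0018] twist 23.3 | at [400.  132.1 231.8] yaw 20.3 t 1.95 F [-0.1  0.8 -0.3]
```

Request:
{"api": "play_rows", "payload": {"commands": [{"x": 0, "y": 0, "z": 0, "twist": 8}, {"x": 0, "y": 0, "z": 0, "twist": 16}, {"x": 0, "y": 0, "z": 0, "twist": 23.3}, {"x": 0, "y": 0, "z": 0, "twist": 23.3}, {"x": 0, "y": 0, "z": 0, "twist": 23.3}, {"x": 0, "y": 0, "z": 0, "twist": 23.3}, {"x": 0, "y": 0, "z": 0, "twist": 23.3}, {"x": 0, "y": 0, "z": 0, "twist": 23.3}]}}

```text
time: 2.75
tool_pos: [400.0, 132.2, 231.7]
tcp_rot: [-3.141, -0.0, -0.046]
contact_force: [-0.1, 0.1, 0.4]
grip_width: 91.7
finger_force: 0.0
```

```bash
python3 - <<'E'
from h import *
s=cap('scene');w=cap('wrist')
im=np.vstack([np.hstack([cv2.resize(w['pixels'],(400,300)),cv2.resize(s['pixels'],(400,300))])])
b=s['pixels'][150:320,200:430]
im2=np.hstack([cv2.resize(w['pixels'],(400,300)),cv2.resize(b,(400,300))])
cv2.imwrite('pics/v1.png',np.vstack([im2,im])[:,:,::-1])
print(proj(w,(459.5,126.5,63)),proj(w,(401.5,129.7,80)),proj(s,(428,-310,124)))
go(395,130,230,-3)
E
```

```text
[261.62283743 123.90605624] [261.07246571 183.05658251] [312.99890541 142.67759911]
shift [-0.0049  0.0024  0.0017] twist 0.4 | at [400.  132.2 231.7] yaw -2.6 t 2.85 F [0.2 0.3 0. ]
```

View pics/v1.png

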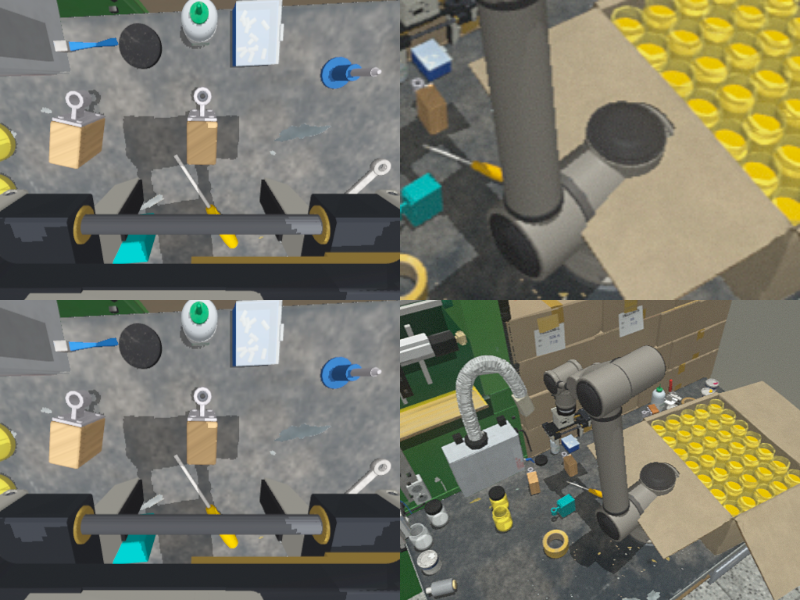

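The wrist view shows the near leaf's knuckle at wrist pixel (259,123) and the far leaf's at (95,128). The near leaf's hole looks smaller, so I'll zoom in on both.

```bash
python3 - <<'E'
from h import *
w=cap('wrist','w1.png'); p=w['pixels']
a=cv2.resize(p[100:220,40:160],(400,400),interpolation=cv2.INTER_CUBIC);b=cv2.resize(p[100:220,200:320],(400,400),interpolation=cv2.INTER_CUBIC)
cv2.imwrite('pics/v2.png',np.hstack([a,b])[:,:,::-1])
# jamb/gauge from wrist? 
print(np.round(onz(w,121,128,63)),np.round(onz(w,259,123,63)))
E
```

```text
[462. 271.  63.] [461. 129.  63.]
```

View pics/v2.png

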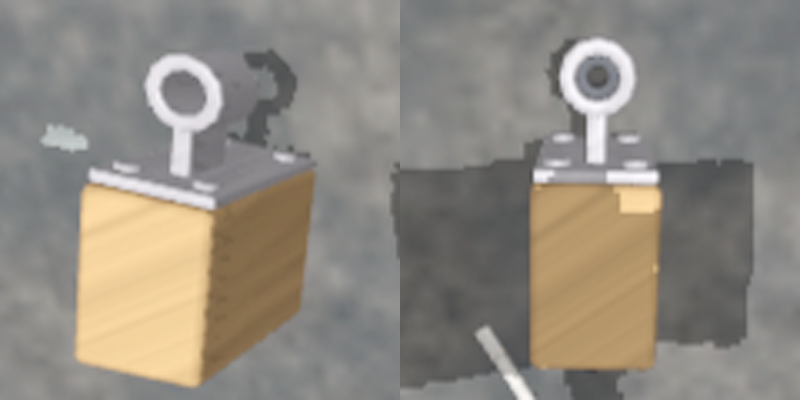

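The right-hand (near) leaf shows a step, a small dark hole inside its bore, so it looks tight. The left (far) leaf's bore looks clear. I'll test the far one.

```bash
python3 - <<'E'
from h import *
w=cap('wrist');d=cap('side','side1.png');s=cap('scene')
k=onz(w,95.2,127.6,63); C=[onz(w,u,v,80) for u,v in((64.9,155.5),(104.5,161.5),(100,215.5),(63.1,207.1))]
m=np.mean(C,0); print(k,np.round(C,1).tolist(),m, np.degrees(np.arctan2(k[1]-m[1],k[0]-m[0])))
print('box bottom corner',onz(d,295.8,149,0),onz(d,315,152,0), 'wrist corner',onz(w,87,62,0),onz(w,0,88,0))
t=np.hstack([cv2.resize(d['pixels'][60:180,230:350],(400,400)),cv2.resize(s['pixels'][110:230,40:190],(400,400))])
cv2.imwrite('pics/v3.png',t[:,:,::-1])
go(406,300,230,-16)
E
```

```text
[463.63753548 297.40252354  63.        ] [[439.1, 324.2, 80.0], [431.3, 286.0, 80.0], [373.4, 303.1, 80.0], [384.7, 340.0, 80.0]] [407.12486069 313.31287319  80.        ] -15.723819512939292
box bottom corner [498.19741513 351.76905576   0.        ] [575.30639067 348.60215463   0.        ] wrist corner [533.67879933 325.45209476   0.        ] [510.2785719  435.42697529   0.        ]
shift [-0.0018 -0.1679  0.0018] twist 13.3 | at [400.  132.2 231.7] yaw -2.7 t 3.05 F [-0.1 -1.3 -0. ]
```

View pics/v3.png

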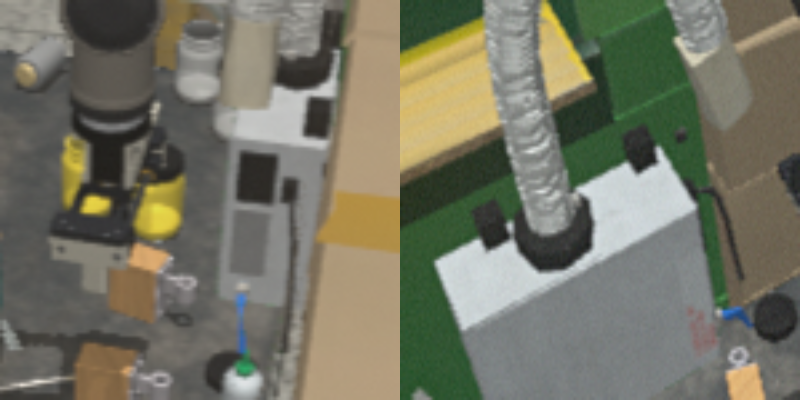

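```bash
python3 - <<'E'
from h import *
d=cap('side');s=cap('scene')
print(tri(s,(162,148),d,(305,91)))           # nozzle bottom
print(tri(s,(148,170),d,(298,100)), tri(s,(63,208),d,(326,100)))  # box top corners guesses
for u,v in((298,100),(296,149)): print(onz(d,u,v,200),onz(d,u,v,150))
E
```

```text
(array([513.32729272, 255.1013954 , 326.04329924]), np.float64(15.512125089275434))
(array([497.43130247, 310.27097864, 261.91111394]), np.float64(10.024085154137047)) (array([604.41238402, 567.30199922, 124.20510915]), np.float64(49.25633573765984))
[486.68330146 396.79339433 200.        ] [480.56195001 471.8626951  150.        ]
[517.26921704 109.79718002 200.        ] [512.69703497 170.3301904  150.        ]
```

Request:
{"api": "play_rows", "payload": {"commands": [{"x": 0, "y": 0, "z": 0.035, "twist": 0}, {"x": -0.005, "y": -0.03, "z": 0.07, "twist": 3}, {"x": -0.01, "y": -0.065, "z": 0.07, "twist": 6}, {"x": -0.015, "y": -0.105, "z": 0.07, "twist": 9}, {"x": -0.016, "y": -0.145, "z": 0.07, "twist": 12}, {"x": -0.016, "y": -0.18, "z": 0.07, "twist": 13.3}, {"x": -0.016, "y": -0.18, "z": 0.07, "twist": 13.3}, {"x": -0.016, "y": -0.18, "z": 0.07, "twist": 13.3}]}}

```text
time: 3.95
tool_pos: [392.0, 313.1, 161.4]
tcp_rot: [3.141, 0.0, -0.277]
contact_force: [-0.3, -1.7, -0.9]
grip_width: 91.7
finger_force: 0.0
```

```bash
python3 - <<'E'
from h import *
w=cap('wrist','w2.png'); go(392,313,160,-16)
cv2.imwrite('pics/v4.png',cv2.resize(w['pixels'],(800,600))[:,:,::-1])
E
```

```text
shift [-0.0003 -0.0006  0.0015] twist 0.1 | at [392.1 312.3 161.5] yaw -15.9 t 4.0 F [ 1.  -1.5 -0.4]
```

View pics/v4.png

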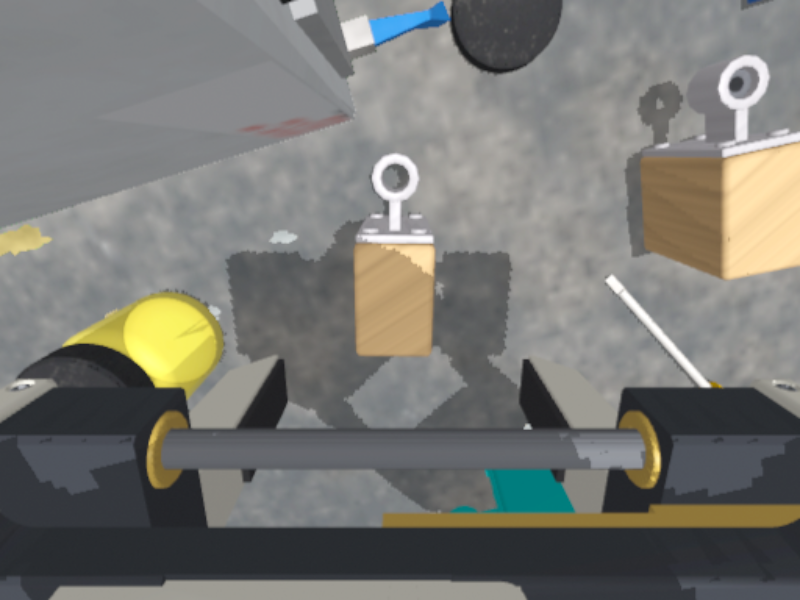

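The knuckle ring is at (395,178) and the block top at (356..433, 244..355). The bore is clear, while the other leaf's bore at (740,82) has an inner step.

```bash
python3 - <<'E'
from h import *
w=cap('wrist'); f=.64
k=onz(w,395*f,178*f,63); C=[onz(w,u*f,v*f,80) for u,v in((356,245),(433,243),(433,355),(356,355))]; m=np.mean(C,0)
print(k,m,np.hypot(*(k-m)[:2]),np.degrees(np.arctan2(k[1]-m[1],k[0]-m[0])),np.linalg.norm(C[0]-C[1]),np.linalg.norm(C[1]-C[2]))
u=np.array([np.cos(np.radians(-16)),np.sin(np.radians(-16))]); g=(k[:2]-60*u+m[:2])/2-13*u; print(g)
go(g[0],g[1],64,-16)
E
```

```text
[463.38115721 297.09876392  63.        ] [406.51803367 313.63064482  80.        ] 59.2175472762403 -16.210793092810693 37.15148595151282 59.135394114798515
[393.61534251 317.21711067]
shift [-0.0001 -0.0055  0.0975] twist 0.0 | at [392.2 311.9 161.5] yaw -16.0 t 4.05 F [-0.5  0.5 -0.4]
```

Request:
{"api": "play_rows", "payload": {"commands": [{"x": 0, "y": -0.0045, "z": 0.01, "twist": 0}, {"x": 0, "y": -0.0045, "z": 0.03, "twist": 0}, {"x": 0, "y": -0.0045, "z": 0.05, "twist": 0}, {"x": 0, "y": -0.0045, "z": 0.07, "twist": 0}, {"x": 0, "y": -0.0045, "z": 0.085, "twist": 0}, {"x": 0, "y": -0.0045, "z": 0.0975, "twist": 0}, {"x": 0, "y": -0.0045, "z": 0.0975, "twist": 0}, {"x": 0, "y": -0.0045, "z": 0.0975, "twist": 0}]}}

```text
time: 4.85
tool_pos: [393.9, 316.9, 64.3]
tcp_rot: [-3.142, 0.0, -0.279]
contact_force: [-0.0, -0.6, 0.1]
grip_width: 91.6
finger_force: 0.0
```

Request:
{"api": "play_rows", "payload": {"commands": [{"x": 0, "y": 0, "z": 0, "twist": 0}, {"x": 0, "y": 0, "z": 0, "twist": 0}, {"x": 0, "y": 0, "z": 0, "twist": 0}, {"x": 0, "y": 0, "z": 0, "twist": 0}, {"x": 0, "y": 0, "z": 0, "twist": 0}, {"x": 0, "y": 0, "z": 0, "twist": 0}, {"x": 0, "y": 0, "z": 0, "twist": 0}, {"x": 0, "y": 0, "z": 0, "twist": 0}], "jaw": 0.8}}

```text
time: 5.65
tool_pos: [393.7, 317.2, 64.3]
tcp_rot: [-3.141, -0.0, -0.279]
contact_force: [-0.3, 0.8, 0.5]
grip_width: 40.2
finger_force: 30.0
```

Request:
{"api": "play_rows", "payload": {"commands": [{"x": 0, "y": 0, "z": -0.01, "twist": 0}, {"x": 0, "y": 0, "z": -0.025, "twist": 0}, {"x": 0, "y": 0, "z": -0.045, "twist": 0}, {"x": 0, "y": 0, "z": -0.065, "twist": 0}, {"x": 0, "y": 0, "z": -0.085, "twist": 0}, {"x": 0, "y": 0, "z": -0.1, "twist": 0}, {"x": 0, "y": 0, "z": -0.1, "twist": 0}, {"x": 0, "y": 0, "z": -0.1, "twist": 0}]}}

```text
time: 6.45
tool_pos: [393.3, 316.8, 164.0]
tcp_rot: [3.141, 0.0, -0.279]
contact_force: [-0.6, 0.6, -4.9]
grip_width: 40.0
finger_force: 30.0
```

Request:
{"api": "play_rows", "payload": {"commands": [{"x": 0.005, "y": 0.015, "z": 0, "twist": 0}, {"x": 0.016, "y": 0.05, "z": 0, "twist": -1}, {"x": 0.029, "y": 0.09, "z": 0, "twist": -3}, {"x": 0.042, "y": 0.13, "z": 0, "twist": -5}, {"x": 0.055, "y": 0.17, "z": 0, "twist": -7}, {"x": 0.068, "y": 0.21, "z": 0, "twist": -10}, {"x": 0.081, "y": 0.25, "z": 0, "twist": -13}, {"x": 0.094, "y": 0.29, "z": 0, "twist": -16}]}}

```text
time: 7.25
tool_pos: [402.9, 10.3, 163.4]
tcp_rot: [-3.141, 0.002, 0.003]
contact_force: [0.7, -0.7, -4.2]
grip_width: 39.7
finger_force: 30.0
```

Request:
{"api": "play_rows", "payload": {"commands": [{"x": 0, "y": 0.02, "z": 0, "twist": 0}, {"x": 0, "y": 0.035, "z": 0, "twist": 0}, {"x": 0, "y": 0.035, "z": 0, "twist": 0}, {"x": 0, "y": 0.035, "z": 0, "twist": 0}, {"x": 0, "y": 0.035, "z": 0, "twist": 0}, {"x": 0, "y": 0.035, "z": 0, "twist": 0}, {"x": 0, "y": 0.035, "z": 0, "twist": 0}, {"x": 0, "y": 0.035, "z": 0, "twist": 0}]}}

```text
time: 8.05
tool_pos: [404.3, -22.2, 164.2]
tcp_rot: [-3.142, -0.0, 0.002]
contact_force: [-0.7, 0.4, -3.8]
grip_width: 39.7
finger_force: 30.0
```

```bash
python3 - <<'E'
from h import *
w=cap('wrist','w3.png'); s=cap('scene','s3.png'); d=cap('side','d3.png'); go(407,-77,164,0)
o=bot.get_obs(); print(np.round(o['tcp_rot'],4))
p=w['pixels']; hs=cv2.cvtColor(p,cv2.COLOR_RGB2HSV); m=cv2.inRange(hs,(100,110,40),(125,255,255)); print([ (round(a,1),round(b,1)) for a,b in [np.array(np.nonzero(m)).mean(1)[::-1]]], m.sum()/255)
x=p[0:300,100:500]; sc=s['pixels'][60:210,230:430]
cv2.imwrite('pics/v5.png',np.hstack([cv2.resize(x,(533,400),interpolation=cv2.INTER_CUBIC),cv2.resize(sc,(267,200)) if 0 else cv2.resize(sc[:, :100],(267,400))])[:,:,::-1])
E
```

```text
shift [0.0026 0.0545 0.0002] twist 0.1 | at [404.3 -22.5 164.2] yaw 0.1 t 8.2 F [-0.6 -0.1 -4.3]
[-3.1415e+00 -1.0000e-04  1.0000e-03]
[(np.float64(302.3), np.float64(100.9))] 1678.0
```

View pics/v5.png

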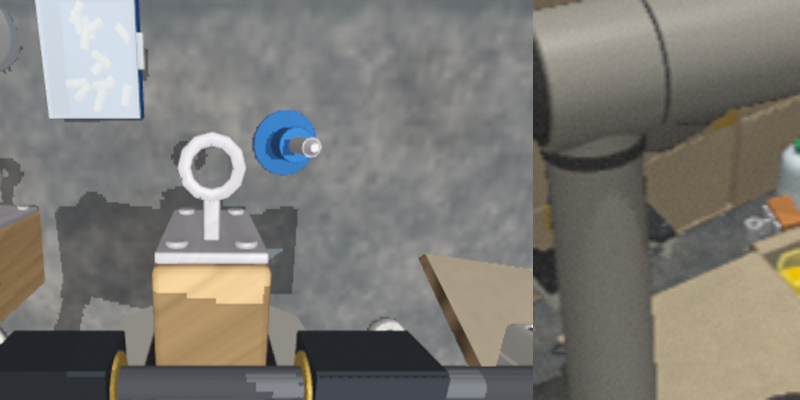

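The carried ring is at wrist px (259,124.5), the pin tip at (334,110), the foot centre at (314,106.5), and a carton flap corner at (415,192). I'll turn these into positions.

```bash
python3 - <<'E'
from h import *
w=cap('wrist'); d=cap('side'); s=cap('scene')
g=cv2.cvtColor(w['pixels'],cv2.COLOR_RGB2GRAY)
m=cv2.inRange(g[80:165,215:305],200,255); cs,h=cv2.findContours(m,cv2.RETR_CCOMP,cv2.CHAIN_APPROX_NONE)
for c,hh in zip(cs,h[0]):
    if len(c)>20: e=cv2.fitEllipse(c); print('ell',e[0][0]+215,e[0][1]+80,e[1],hh[3])
k=onz(w,259,124.5,163); print('knuckle',k)
print('pin tip',onz(w,334,110.3,90),'foot',onz(w,313.8,106.5,10))
t=tri(w,(334,110.3),d,(274.2,210)); print('tip tri',t)
print('flap',tri(w,(415,192),d,(243,245)), proj(s,tri(w,(415,192),d,(243,245))[0]))
o=bot.get_obs(); print(o['tool_pos'])
E
```

```text
ell 258.55541229248047 128.0413703918457 (46.41255187988281, 60.665672302246094) -1
ell 258.7278518676758 125.14270401000977 (33.085391998291016, 33.76123046875) 2
knuckle [477.60877158 -21.77169985 163.        ]
pin tip [481.12540428 -74.1857471   90.        ] foot [481.5593     -74.98919121  10.        ]
tip tri (array([479.89365059, -74.58581376,  88.81188097]), np.float64(2.3771394723843526))
flap (array([ 398.28211787, -181.15214448,   19.43907368]), np.float64(0.752870367038538)) [288.89127623 180.34922468]
[404.29600483 -22.58875536 164.21909322]
```

Request:
{"api": "play_rows", "payload": {"commands": [{"x": 0.002, "y": 0.015, "z": 0, "twist": 0}, {"x": 0.004, "y": 0.035, "z": 0, "twist": 0}, {"x": 0.004, "y": 0.053, "z": 0.02, "twist": 0}, {"x": 0.004, "y": 0.053, "z": 0.03, "twist": 0}, {"x": 0.004, "y": 0.053, "z": 0.03, "twist": 0}, {"x": 0.004, "y": 0.053, "z": 0.03, "twist": 0}, {"x": 0.004, "y": 0.053, "z": 0.03, "twist": 0}, {"x": 0.004, "y": 0.053, "z": 0.03, "twist": 0}]}}

```text
time: 9.15
tool_pos: [408.7, -75.3, 134.8]
tcp_rot: [3.141, -0.001, 0.001]
contact_force: [0.1, -0.2, -3.6]
grip_width: 39.7
finger_force: 30.0
```

```bash
python3 - <<'E'
from h import *
w=cap('wrist','w4.png'); d=cap('side'); go(0,0,134,0)
a=w['pixels'][80:170,215:305]; b=d['pixels'][150:270,200:320]
cv2.imwrite('pics/v6.png',np.hstack([cv2.resize(a,(400,400),interpolation=cv2.INTER_CUBIC),cv2.resize(b,(400,400),interpolation=cv2.INTER_CUBIC)])[:,:,::-1])
E
```

```text
shift [-4.085e-01 -7.590e-02  2.000e-04] twist 0.1 | at [408.6 -75.4 134.6] yaw 0.1 t 9.25 F [ 0.6  0.3 -5.2]
```

View pics/v6.png

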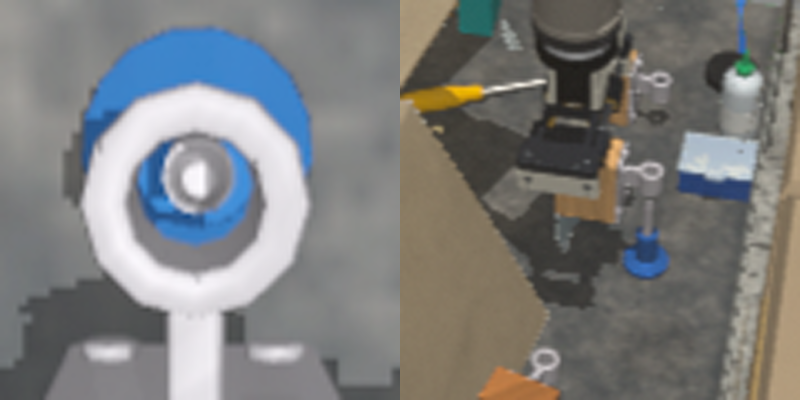

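The pin tip is seen through the bore at crop (199,178), with the ring centre at (196,198). The side view shows the knuckle right over the pin.

```bash
python3 - <<'E'
from h import *
w=cap('wrist')
k=onz(w,259.1,124.5,133.3);t=onz(w,259.8,120.1,90); print(k,t,t-k)
E
```

```text
[481.85313497 -74.72921886 133.3       ] [480.80900723 -75.39701993  90.        ] [ -1.04412773  -0.66780107 -43.3       ]
```

Request:
{"api": "play_rows", "payload": {"commands": [{"x": -0.001, "y": 0.0007, "z": 0.003, "twist": 0}, {"x": -0.001, "y": 0.0007, "z": 0.008, "twist": 0}, {"x": -0.001, "y": 0.0007, "z": 0.014, "twist": 0}, {"x": -0.001, "y": 0.0007, "z": 0.02, "twist": 0}, {"x": -0.001, "y": 0.0007, "z": 0.026, "twist": 0}, {"x": -0.001, "y": 0.0007, "z": 0.032, "twist": 0}, {"x": -0.001, "y": 0.0007, "z": 0.036, "twist": 0}, {"x": -0.001, "y": 0.0007, "z": 0.036, "twist": 0}]}}

```text
time: 10.1
tool_pos: [407.0, -76.2, 97.6]
tcp_rot: [-3.141, 0.001, 0.001]
contact_force: [0.2, -0.6, -5.2]
grip_width: 39.7
finger_force: 30.0
```

Request:
{"api": "play_rows", "payload": {"commands": [{"x": 0, "y": 0, "z": 0.004, "twist": 0}, {"x": 0, "y": 0, "z": 0.008, "twist": 0}, {"x": 0, "y": 0, "z": 0.013, "twist": 0}, {"x": 0, "y": 0, "z": 0.018, "twist": 0}, {"x": 0, "y": 0, "z": 0.021, "twist": 0}, {"x": 0, "y": 0, "z": 0.023, "twist": 0}, {"x": 0, "y": 0, "z": 0.0245, "twist": 0}, {"x": 0, "y": 0, "z": 0.0245, "twist": 0}]}}

```text
time: 10.9
tool_pos: [407.3, -76.3, 73.6]
tcp_rot: [-3.141, 0.0, 0.001]
contact_force: [-0.8, 0.2, -4.6]
grip_width: 40.2
finger_force: 30.0
```

Request:
{"api": "play_rows", "payload": {"commands": [{"x": 0, "y": 0, "z": 0.0005, "twist": 0}, {"x": 0, "y": 0, "z": 0.001, "twist": 0}, {"x": 0, "y": 0, "z": 0.0012, "twist": 0}, {"x": 0, "y": 0, "z": 0.0014, "twist": 0}, {"x": 0, "y": 0, "z": 0.0016, "twist": 0}, {"x": 0, "y": 0, "z": 0.0018, "twist": 0}, {"x": 0, "y": 0, "z": 0.002, "twist": 0}, {"x": 0, "y": 0, "z": 0.002, "twist": 0}]}}

```text
time: 11.7
tool_pos: [407.3, -76.3, 72.0]
tcp_rot: [3.142, -0.0, 0.001]
contact_force: [-3.9, -0.3, 3.1]
grip_width: 40.1
finger_force: 30.0
```

Contact came at TCP z 72, which means it is fully seated on the shoulder (block 8 mm up). Next I lift off and work out the carton flap geometry.

Request:
{"api": "play_rows", "payload": {"commands": [{"x": 0, "y": 0, "z": -0.01, "twist": 0}, {"x": 0, "y": 0, "z": -0.025, "twist": 0}, {"x": 0, "y": 0, "z": -0.04, "twist": 0}, {"x": 0, "y": 0, "z": -0.055, "twist": 0}, {"x": 0, "y": 0, "z": -0.075, "twist": 0}, {"x": 0, "y": 0, "z": -0.095, "twist": 0}, {"x": 0, "y": 0, "z": -0.105, "twist": 0}, {"x": 0, "y": 0, "z": -0.105, "twist": 0}]}}

```text
time: 12.5
tool_pos: [408.0, -76.5, 177.9]
tcp_rot: [3.141, -0.003, 0.001]
contact_force: [1.3, 0.9, -4.6]
grip_width: 39.9
finger_force: 30.0
```

```bash
python3 - <<'E'
from h import *
d=cap('side','d5.png'); s=cap('scene','s5.png')
print('hinge',tri(s,(318,155),d,(191,181)))
for z in(150,200,250): print(z,onz(d,191,181,z),onz(d,140,285,z))
print('free edge far end',onz(d,200,355,20))
print('big bottle',onz(d,262,308,172),'tin',onz(d,222,322,70))
go(450,-170,177,-90)
o=bot.get_obs(); print(np.round(o['joint_positions'],3))
E
```

```text
hinge (array([ 249.92775582, -172.73486344,  268.37364533]), np.float64(7.958175706231812))
150 [200.5677355  -58.52541214 150.        ] [ 183.78190363 -466.93760551  150.        ]
200 [ 220.18705863 -108.02574299  200.        ] [ 204.21043878 -496.7491859   200.        ]
250 [ 239.80638176 -157.52607384  250.        ] [ 224.63897393 -526.5607663   250.        ]
free edge far end [ 364.77076898 -563.35571651   20.        ]
big bottle [ 513.28826252 -483.36117641  172.        ] tin [ 407.2016165  -485.49639152   70.        ]
shift [ 0.043   0.0939 -0.0008] twist 90.0 | at [407.  -76.2 176.3] yaw 0.0 t 12.6 F [ 0.3 -0.6 -4. ]
[-0.371  0.229  1.921  0.     0.993  1.199]
```

Request:
{"api": "play_rows", "payload": {"commands": [{"x": 0.005, "y": 0.015, "z": 0, "twist": 8}, {"x": 0.01, "y": 0.03, "z": 0, "twist": 16}, {"x": 0.015, "y": 0.045, "z": 0, "twist": 24}, {"x": 0.02, "y": 0.06, "z": 0, "twist": 32}, {"x": 0.025, "y": 0.075, "z": 0, "twist": 40}, {"x": 0.03, "y": 0.09, "z": 0, "twist": 48}, {"x": 0.035, "y": 0.105, "z": 0, "twist": 56}, {"x": 0.038, "y": 0.114, "z": 0, "twist": 62}]}}

```text
time: 13.4
tool_pos: [445.2, -191.0, 175.2]
tcp_rot: [3.14, 0.002, -1.087]
contact_force: [-0.3, 0.7, -4.3]
grip_width: 40.2
finger_force: 30.0
```

Request:
{"api": "play_rows", "payload": {"commands": [{"x": 0, "y": 0, "z": 0, "twist": 8}, {"x": 0, "y": 0, "z": 0, "twist": 16}, {"x": 0, "y": 0, "z": 0, "twist": 24}, {"x": 0, "y": 0, "z": 0, "twist": 32}, {"x": 0, "y": 0, "z": 0, "twist": 40}, {"x": 0, "y": 0, "z": 0, "twist": 44}, {"x": 0, "y": 0, "z": 0, "twist": 44}, {"x": 0, "y": 0, "z": 0, "twist": 44}]}}

```text
time: 14.2
tool_pos: [445.0, -190.1, 175.8]
tcp_rot: [3.14, 0.001, -1.847]
contact_force: [0.2, -0.6, -4.3]
grip_width: 39.8
finger_force: 30.0
```

```bash
python3 - <<'E'
from h import *
w=cap('wrist','w6.png'); d=cap('side','d6.png'); go(450,-235,177,-108)
o=bot.get_obs(); print(np.round(o['joint_positions'],3))
a=w['pixels'][0:288]; b=d['pixels'][180:300,190:310]
cv2.imwrite('pics/v7.png',np.hstack([cv2.resize(a,(500,281),interpolation=cv2.INTER_CUBIC),cv2.resize(b,(281,281),interpolation=cv2.INTER_CUBIC)])[:,:,::-1])
E
```

```text
shift [ 0.0418 -0.0169 -0.0008] twist 2.1 | at [ 445.2 -190.2  176.2] yaw -105.9 t 14.3 F [-0.2  0.3 -5. ]
[-0.562  0.348  1.745  0.     1.05   2.856]
```

View pics/v7.png

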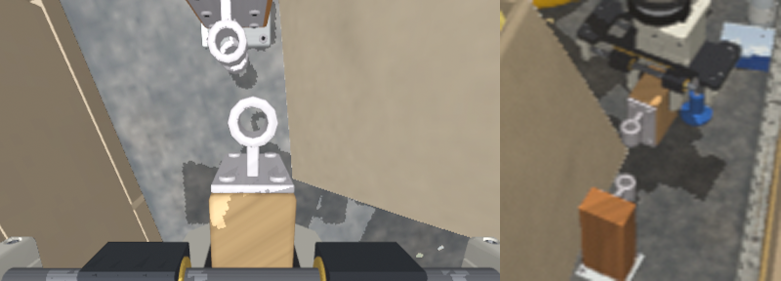

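The jamb's top ring is at (231,43) in full pixels and the held ring at (258,125). The base plate's edge looks level, so the current yaw of about -106° suits.

```bash
python3 - <<'E'
from h import *
w=cap('wrist'); d=cap('side')
g=cv2.cvtColor(w['pixels'],cv2.COLOR_RGB2GRAY)
for (u0,u1,v0,v1) in((205,262,10,75),(225,292,90,160)):
    m=cv2.inRange(g[v0:v1,u0:u1],205,255); cs,h=cv2.findContours(m,cv2.RETR_CCOMP,cv2.CHAIN_APPROX_NONE)
    for c,hh in zip(cs,h[0]):
        if len(c)>20: e=cv2.fitEllipse(c); print('ell',np.round((e[0][0]+u0,e[0][1]+v0)+e[1],1),hh[3])
J=onz(w,231.4,43,124); print('J',J,tri(w,(231.4,43),d,(243.7,258.3)))
k=onz(w,258,125,63+104.5); print('k',k,np.hypot(*(k-np.array(bot.get_obs()['tool_pos']))[:2]))
R=Ro.from_euler('xyz',bot.get_obs()['tcp_rot']).as_matrix(); print('tool-axes shift',R.T@(J-k))
E
```

```text
ell [243.9  67.    6.5  17. ] -1
ell [257.1  34.1   4.9   8.8] -1
ell [229.7  38.2  41.9  51.2] -1
ell [232.1  41.2  24.8  27.9] 7
ell [258.4 126.7  47.2  56.9] -1
ell [258.5 124.9  32.4  33.2] 2
J [ 428.82337368 -303.62991274  124.        ] (array([ 428.44903995, -304.65248398,  118.99658484]), np.float64(1.1108309896009894))
k [ 425.72216587 -258.3032258   167.5       ] 70.82899535877124
tool-axes shift [ 42.74947662 -15.42606548  43.4844201 ]
```

Request:
{"api": "play_rows", "payload": {"commands": [{"x": 0.001, "y": -0.005, "z": 0, "twist": 0}, {"x": 0.002, "y": -0.01, "z": 0.01, "twist": 0}, {"x": 0.003, "y": -0.0154, "z": 0.025, "twist": 0}, {"x": 0.003, "y": -0.0154, "z": 0.045, "twist": 0}, {"x": 0.003, "y": -0.0154, "z": 0.065, "twist": 0}, {"x": 0.003, "y": -0.0154, "z": 0.078, "twist": 0}, {"x": 0.003, "y": -0.0154, "z": 0.082, "twist": 0}, {"x": 0.003, "y": -0.0154, "z": 0.082, "twist": 0}]}}

```text
time: 15.2
tool_pos: [459.3, -197.4, 93.9]
tcp_rot: [3.14, 0.0, -1.849]
contact_force: [-0.1, -0.2, -4.3]
grip_width: 39.9
finger_force: 30.0
```

```bash
python3 - <<'E'
from h import *
w=cap('wrist','w7.png'); d=cap('side','d7.png'); go(0,0,94.5,-106)
o=bot.get_obs(); print(np.round(o['joint_positions'],3),o['tcp_rot'])
a=w['pixels'][0:192,130:386]; b=d['pixels'][190:310,190:310]
cv2.imwrite('pics/v8.png',np.hstack([cv2.resize(a,(533,400),interpolation=cv2.INTER_CUBIC),cv2.resize(b,(267,267),interpolation=cv2.INTER_CUBIC) if 0 else cv2.resize(b[:, 20:100],(267,400))])[:,:,::-1])
E
```

```text
shift [-6.370e-02  4.965e-01  1.000e-04] twist 0.0 | at [ 459.9 -197.7   95.1] yaw -106.0 t 15.3 F [ 0.1 -0.2 -3.9]
[-0.559  0.486  1.793  0.     0.861  2.861] [-3.14057734e+00 -2.04014841e-04 -1.84936743e+00]
```

View pics/v8.png

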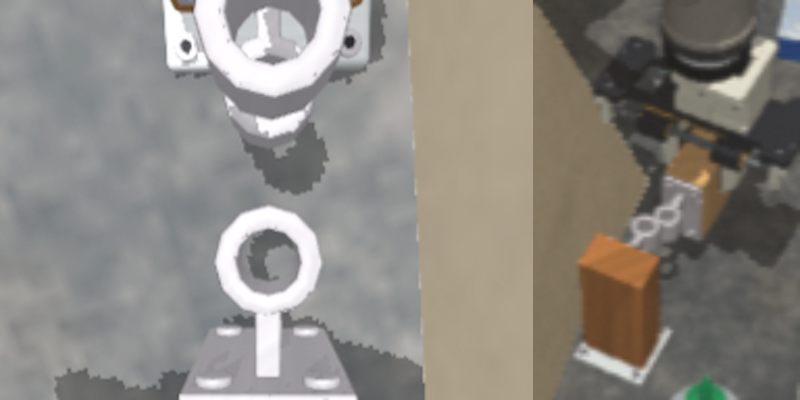

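That was view 11, one over the limit of 10. I'll stop viewing pictures and use numbers only. In it, the jamb's top ring is centred at u≈261 with its near edge at v≈46.6, the held ring is at (259,124.4), and the pair lines up laterally.

```bash
python3 - <<'E'
from h import *
w=cap('wrist'); o=bot.get_obs(); R=Ro.from_euler('xyz',o['tcp_rot']).as_matrix(); T=np.array(o['tool_pos'])
f=lambda u,v,z: R.T@(onz(w,u,v,z)-T)
print('jamb near edge',f(260.7,46.6,124),'sides',f(130+193/2.082,0,124),f(130+352/2.082,0,124))
print('leaf c',f(259,124.4,93),'near/far edge',f(259,311/2.082,93),f(259,207/2.082,93))
g=cv2.cvtColor(w['pixels'],cv2.COLOR_RGB2GRAY); m=cv2.inRange(g[85:165,215:305],205,255); cs,h=cv2.findContours(m,cv2.RETR_CCOMP,cv2.CHAIN_APPROX_NONE)
for c,hh in zip(cs,h[0]):
    if len(c)>20: e=cv2.fitEllipse(c); print('ell',np.round((e[0][0]+215,e[0][1]+85)+e[1],1),hh[3])
E
```

```text
jamb near edge [ 99.2007335    0.98571608 -28.65023786] sides [112.42483297 -10.99820076 -28.62852652] [112.42482752  12.98855413 -28.66376911]
leaf c [71.66066552  0.60917495  2.3418036 ] near/far edge [60.13909373  0.62875714  2.33819924] [82.59658347  0.59058815  2.34522474]
ell [258.5 128.   46.6  61.4] -1
ell [258.5 125.   32.5  32.9] 2
```

Request:
{"api": "play_rows", "payload": {"commands": [{"x": 0.005, "y": 0.0005, "z": 0, "twist": 0}, {"x": 0.012, "y": 0.0005, "z": 0, "twist": 0}, {"x": 0.019, "y": 0.0005, "z": 0, "twist": 0}, {"x": 0.026, "y": 0.0005, "z": 0, "twist": 0}, {"x": 0.032, "y": 0.0005, "z": 0, "twist": 0}, {"x": 0.037, "y": 0.0005, "z": 0, "twist": 0}, {"x": 0.0395, "y": 0.0005, "z": 0, "twist": 0}, {"x": 0.0395, "y": 0.0005, "z": 0, "twist": 0}]}}

```text
time: 16.15
tool_pos: [447.9, -235.6, 94.7]
tcp_rot: [-3.142, 0.0, -1.85]
contact_force: [-0.2, 0.5, -4.1]
grip_width: 40.0
finger_force: 30.0
```

```bash
python3 - <<'E'
from h import *
w=cap('wrist','w8.png'); d=cap('side','d8.png'); s=cap('scene','s8.png'); go(0,0,94.5,-106)
o=bot.get_obs(); R=Ro.from_euler('xyz',o['tcp_rot']).as_matrix(); T=np.array(o['tool_pos'])
for z in(124,93,62,0): print(z,np.round(proj(w,T+R@np.array([71.5,.6,T[2]-z])),1))
g=cv2.cvtColor(w['pixels'],cv2.COLOR_RGB2GRAY)
for th in(60,100,140,205):
  m=cv2.inRange(g[60:200,180:340],th,255); cs,h=cv2.findContours(m,cv2.RETR_CCOMP,cv2.CHAIN_APPROX_NONE)
  for c,hh in zip(cs,h[0]):
    if len(c)>25: e=cv2.fitEllipse(c); print(th,'ell',np.round((e[0][0]+180,e[0][1]+60)+e[1],1),hh[3])
print(g[94:160:2,232:288:2])
E
```

```text
shift [-1.028e-01  4.954e-01  3.000e-04] twist 0.0 | at [ 448.  -235.    94.6] yaw -106.0 t 16.3 F [-0.2 -0.2 -3.8]
124 [259.4 134.1]
93 [259.1 126.2]
62 [258.9 121.2]
0 [258.6 115.1]
60 ell [259.5 129.5 163.1 189.8] -1
100 ell [259.7 125.6 156.  185.4] -1
100 ell [257.4 120.7  14.1  21.3] 2
100 ell [271.4  96.8   7.   11.1] 2
100 ell [243.8  96.6   5.9  12.1] 2
100 ell [289.6  95.7   6.   15.1] 2
100 ell [307.2  76.5   7.4  20.6] 2
100 ell [208.5  65.    4.4  13.6] 2
100 ell [305.4  62.8   4.2  13.3] 2
140 ell [198.5 177.7  15.4  17.4] -1
140 ell [267.7 125.4 147.1 165.6] -1
140 ell [304.1 141.1  18.9  31.2] 5
140 ell [258.5 131.5  34.3  37.9] 5
140 ell [283.2  97.1  12.2  35.5] 5
205 ell [246.  193.1   6.8 121.4] -1
205 ell [232.1 183.4   3.3  14.5] -1
205 ell [258.1 131.8  21.5  25.7] -1
205 ell [219.2  85.2  16.2  24.8] -1
205 ell [258.2 123.6  58.1 106.6] -1
205 ell [258.5 133.4  41.6  42.1] 10
205 ell [205.7  61.    2.2  17. ] -1
[[195 166 146 145 144 144 140 138 137 210 253 254 254 253 250 247 234 167
  117 115 116 114 110 107 106 103 104 104]
 [131 131 107  93  88  88  88  88
[... 3011 characters left out ...]
235 240 246 250 250 246 223 152 142 142 143 144 147 148 149 149 149 148
  147 145 180 241 247 251 245 240 233 217]
 [232 238 242 246 252 254 248 225 160 143 145 145 148 149 150 149 148 149
  148 176 244 249 252 245 240 234 218 166]
 [175 232 235 241 249 254 254 249 232 191 162 152 150 146 148 153 158 188
  212 246 251 253 246 239 234 230 202 141]
 [129 171 230 236 241 248 254 255 252 250 248 234 219 202 195 232 250 254
  254 254 254 247 239 233 230 205  99 138]
 [130 137 173 218 236 239 247 254 255 255 255 255 255 255 255 255 255 255
  255 253 248 240 233 230 215 118  98  99]
 [148 188 214 230 223 234 239 245 247 249 253 255 255 255 255 255 255 251
  245 241 239 233 231 219 209 186 150 114]]
```

The upper bore centre reads (258.5,133.4) px against (259.4,134.1) expected for the held bore, so the offset is under 0.5 mm. The force equals the leaf's weight alone, so nothing is touching. Handing in.

```bash
python3 -c "
from plant import bot
print(bot.close_job())"
```

```text
the job is handed in; nothing more can be done
None
```

I handed the job in with the far leaf (start y ≈ 313) held in mid-air in the jamb gap, bores within about 0.5 mm by the wrist camera; it had seated on the gauge shoulder, the near leaf (judged tight from a visible step in its bore, not tested on the gauge) was left standing untouched, and I viewed 11 pictures, one over the limit of 10.

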